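# Open the battery cover of an upturned bench scale

## Task

The bench scale lies upside down to get new batteries. Press the battery cover's snap tab in until the cover springs up, then push the cover off its seat, sliding it along the underside of the scale over and past the tab, until no part of it is over the seat and the whole battery bay is open. Do not pick up or lift the cover, leave it lying flat on the scale and not fallen on the bench, and leave everything else where it is.

Things in the scene. Friction and masses are not known exactly. Their poses are not given: they have to be found in the camera images.
- scale: Light grey bench scale, 290 (x) x 220 (y) mm, upside down on the bench, pan off; fixed. Origin: centre of its footprint, on the bench; z up. Its flat underside looks up, 62 mm above the bench, with rubber feet 11 mm high at (+-122, +-88) mm. Side -x of the cover is a finger well (x -50 to 12, y -30 to 30 mm, 30 mm deep) that holds the tab; from there to x = -145 mm it is plain and flat.
- bay (a point): Middle of the cover's seat, at (56, 0, 57.5) mm in the scale's frame: a recess 4.5 mm deep, x 12 to 98, y -41 to 41 mm in that frame, with the open bay of four cells (x 26 to 86, y -31 to 31 mm) in it, hidden under the cover. The cover can leave the seat only towards the scale's -x, over the tab.
- tab_pad (a point): Centre of the top of the snap tab's ribbed pad, 34 (x) x 40 (y) mm, 0.5 mm below the underside's level, in the finger well, at (-24, 0) mm in the scale's frame, 31 mm from the cover's lip. Press it straight down: the tab tilts and its hook swings back off the cover's lip.
- tab (a joint): Tilt of the snap tab, rad: 0 at rest (hook over the cover's lip), 0.24 fully pressed. The hook lets go at about 0.12 to 0.14 (pad centre 4 to 4.5 mm down); fully pressed the pad centre is 7.7 mm down. It takes about 2 N to start and 4 to 5 N to press fully, and springs back when let go.
- cover: Battery cover, loose, about 60 g, same grey plastic: flange 84 (x) x 80 (y) x 4 mm with a raised hump (x -32 to 20, y -31 to 31 mm, top 15.5 mm above the flange's underside), a lip at -x and two tongues at +x. Origin: centre of the flange's underside; when seated at (55, 0, 57.5) mm in the scale's frame, axes parallel. Released, its lip end springs up 8 mm and stays up; it then slides freely to -x.
- push_face (a point): Point on the upright end face of the cover's hump that looks away from the tab (to the cover's +x), mid-width, 10 mm above the flange's underside (5.5 mm below the hump's top). In front of it the bare flange is 22 mm wide. Pushing here towards -x slides the cover off.
- cover_lip (a point): Middle of the cover's latch lip, at (-46, 0, 1) mm in the cover's frame.
- cover_corner_l (a point): Cover's trailing corner at (47, 40, 0) mm in the cover's frame (at the ends of the tongues).
- cover_corner_r (a point): Cover's trailing corner at (47, -40, 0) mm in the cover's frame.
- cell_pack: Bystander: wrapped pack of four fresh cells, 49 x 58 x 15 mm, lying on the scale's underside beside the cover at the -y side. Origin: centre of its underside.
- soap_bar: Bystander: soap bar 75 x 55 x 26 mm on the bench beside the scale. Origin: centre of its underside.
- spatula: Bystander: spatula 240 mm long lying on the bench at the scale's other side.
- bottle: Bystander: white bottle, 68 mm across, 160 mm tall, on the bench. Origin: centre of its underside.
- jug: Bystander: clear measuring jug, 100 mm across, 120 mm tall, on the bench. Origin: centre of its underside.
- jar: Bystander: small amber jar, 64 mm across, 65 mm tall, on the bench. Origin: centre of its underside.
Not all that is in view belongs to the job. There is more than one size of the cover; the one meant has the size given above.

How it is judged:
By the outcome, as a careful person would: the job done as asked, in the order asked, and still so for the second after the job is handed in, with the robot touching nothing.
It also fails if it takes over 45 s, if anything falls off the work surface, if the arm or the gripper's body presses on something with over 40 N, if the wrist force passes 120 N, or if a joint passes its speed limit or range.

## Robot

A 7-joint arm with a two-finger parallel gripper is mounted at the origin on the work surface. World frame = base frame: x ahead of the robot, y to its left, z up, the work surface at z = 0. Lengths are in m, angles in rad, forces in N, time in s.
With the tool pointing down it reaches from about 0.425 to 0.95 m from the base axis. Payload 4.7 kg.
Tool frame: the origin (TCP) lies midway between the tips of the shut fingers; the grasp point (between the pads) lies 19 mm behind it; y points along the fingers, z is the direction in which the jaws open and shut, and the axes are right-handed (so a half turn about y gives the same grasp; the last joint's range is limited). The gripper opens to 87 mm and grips with 3 to 60 N. Pads are 19 mm wide; open, the fingers measure 117 mm over their backs; the gripper's body (75 mm by 190 mm) begins 51 mm behind the grasp point.
Start: joints at [1.158, 0.469, -0.049, 1.532, 0.024, 1.141, -0.082], TCP at [0.253, -0.626, 0.223] pointing down, gripper open.
Joint ranges: [-2.59, 2.59], [-0.33, 1.99], [-1.39, 1.29], [0.1, 2.45], [-1.04, 4.18], [0.21, 1.99], [-2.66, 2.66]. Speed limits (rad/s): [2.57, 2.57, 3.14, 3.14, 3.14, 3.14, 3.14].

## Interface

Orientations are given as a unit quaternion [w, x, y, z].
In Python, from bench import arm, eyes gives the robot as it stands. The module is installed in compiled form; this text tells all that it offers.
- The arm moves only by the tool carry_out, never from a script. Its argument "rows" is a list of rows, each an object with "dp": the shift along the tool's x, y, z in m, a list of three; "roll": the turn about the tool's y in degrees; "grip": the opening, from -1 (shut) to 1 (fully open), so that 0 is half open. A call has 1 to 12 rows; each row is the pose to reach, as a shift and turn from the pose commanded when the call began, along the tool's axes at that moment; what a row does not reach only later rows make up. A row lasts 1/8 s, in which the tool goes at most 62.5 mm and 10.7 degrees, less where a joint would pass 70% of its speed; a pose out of reach is approached as far as the arm can. A call with a gripper value outside its range is refused whole. The fingers move at their own pace and stop on an object; "force" is the grip in N (left out, the last holds). Time passes only in rows, so rows that repeat a pose let the fingers close. It gives the time, the measured TCP pose, the force and the opening at its end, in the units of the state.
- arm.get_state(): the state, without advancing time (a new reading comes with each control period).
- eyes.get_image(name): name is "scene" or "side" or "wrist"; returns (picture, depth): 480x640x3 uint8, red, green, blue; 480x640 float32, m along the optical axis (not along the pixel's ray), 0 where there is no reading.
- eyes.camera_info(name): a dict with "camera_matrix" (3x3 intrinsics, pixels), "D" ([k1, k2, p1, p2, k3] as OpenCV has them; the pictures are not rectified), "rvec" (rotation vector, rad) and "tvec" (3), from world to camera coordinates, as OpenCV has them. Camera axes: x right, y down, z forward; pixel columns grow to the right and rows downward; lengths in m; the calibration is good to about 2 mm. A picture is of the moment at which its call begins: read the wrist's pose just before it. camera_info takes no time and is no camera call; for the wrist camera it gives the pose at the moment of the call.
- arm.sign_off(): hands the job in, once; it reports no verdict.
The state is a dict: "t": time; "joint_positions": joint angles; "qd": joint speeds; "joint_efforts": joint torques, N m; "tool_pos": TCP position; "ee_rot": TCP orientation; "wrist_force": force on the tool from outside, world axes, zero at the start; "wrist_torque": the same for the moment, N m; "finger_gap": opening from 0.0 (shut) to 1.0 (fully open).
Only numpy, scipy, OpenCV 4.12 (cv2) and the standard library are available. Lean on these libraries where they do the work, as an engineer would, in place of code of your own. Each camera call takes 0.05 s, during which the arm holds its last target.

## Working session

There is one attempt and no reset: what is moved stays moved. The work goes in short steps, Python scripts to look and compute and a tool call to move; the robot and the scene stay as the last step left them, time stands still between calls to the robot, and variables do not carry over. Pictures are saved under pics/ and viewed, and the job is handed in when it is done.

Besides the shell and the picture viewer there is one more tool, called after "Call:" as name(argument=value, ...), one argument or row to a line, values as JSON. carry_out: Moves the arm, as the interface text tells. Its arguments: {"type":"object","properties":{"rows":{"type":"array"},"force":{"type":"number"}},"required":["rows"]}

```bash
mkdir -p pics; cat > h.py <<'E'
import numpy as np, cv2
from bench import arm, eyes
def cam(n):
    c=eyes.camera_info(n);K=np.array(c["camera_matrix"],float).reshape(3,3);D=np.array(c["D"],float)
    R=cv2.Rodrigues(np.array(c["rvec"],float))[0];t=np.array(c["tvec"],float).ravel();return K,D,R,t
def ray(c,px,z):
    K,D,R,t=c;u=cv2.undistortPoints(np.array(px,float).reshape(-1,1,2),K,D).reshape(-1,2)
    d=np.c_[u,np.ones(len(u))]@R;o=-R.T@t;s=(z-o[2])/d[:,2];return o+d*s[:,None]
def cloud(c,dep):
    K,D,R,t=c;v,u=np.mgrid[:480,:640];p=np.c_[u.ravel(),v.ravel()].astype(float)
    n=cv2.undistortPoints(p.reshape(-1,1,2),K,D).reshape(-1,2);z=dep.ravel()[:,None]
    P=(np.c_[n,np.ones(len(n))]*z-t)@R;P[dep.ravel()<=0]=np.nan;return P.reshape(480,640,3)
def proj(c,P):
    K,D,R,t=c;return cv2.projectPoints(np.array(P,float).reshape(-1,1,3),cv2.Rodrigues(R)[0],t,K,D)[0].reshape(-1,2)
E
python3 - <<'E'
from h import *
s=arm.get_state();print({k:np.round(v,3).tolist() for k,v in s.items()})
for n in ["scene","side","wrist"]:
    c=cam(n);p,d=eyes.get_image(n);cv2.imwrite(f"pics/{n}0.png",p[:,:,::-1]);np.savez(f"{n}0.npz",p=p,d=d,K=c[0],D=c[1],R=c[2],t=c[3]);print(n,-c[2].T@c[3],c[2][2])
E
```

```text
{'t': 0.0, 'joint_positions': [1.158, 0.469, -0.049, 1.534, 0.024, 1.141, -0.082], 'qd': [0.0, -0.0, -0.002, 0.0, -0.0, 0.001, -0.001], 'joint_efforts': [0.0, -50.797, -0.08, -23.615, -0.061, 0.038, 0.0], 'tool_pos': [0.253, -0.625, 0.221], 'ee_rot': [0.135, -0.135, 0.695, -0.693], 'wrist_force': [-0.375, 0.031, 0.137], 'wrist_torque': [-0.03, 0.008, -0.007], 'finger_gap': 0.997}
scene [1.08356542 0.37104058 0.94967779] [-0.51060176 -0.34387809 -0.78805692]
side [0.2674911  0.84688783 1.04946993] [ 0.20606758 -0.64009502 -0.74014493]
wrist [ 0.31701152 -0.6001271   0.38454041] [-0.23975495 -0.09337755 -0.96633234]
```

View pics/scene0.png

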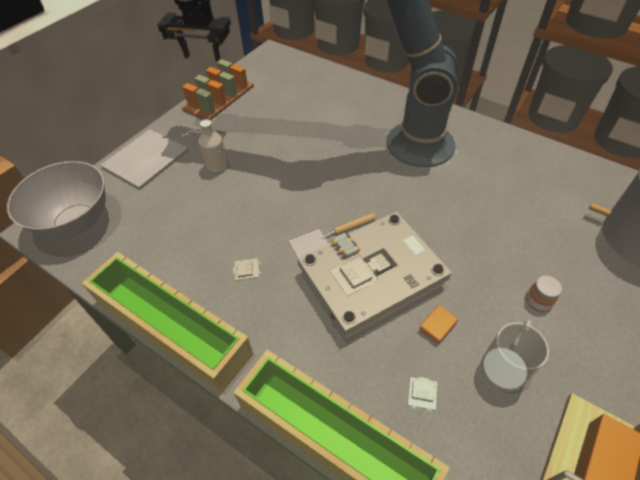

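View pics/side0.png

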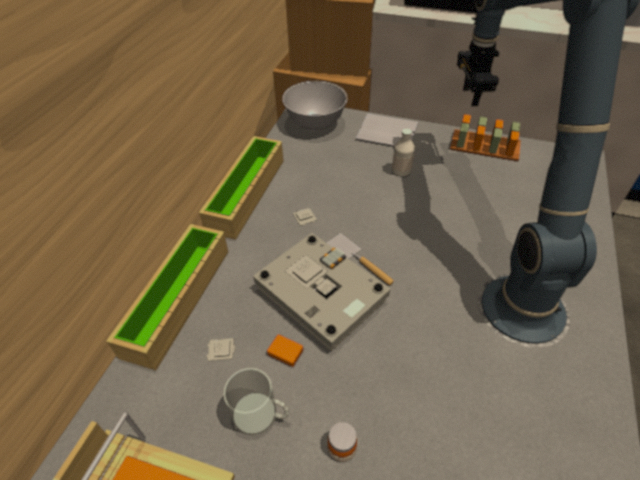

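View pics/wrist0.png

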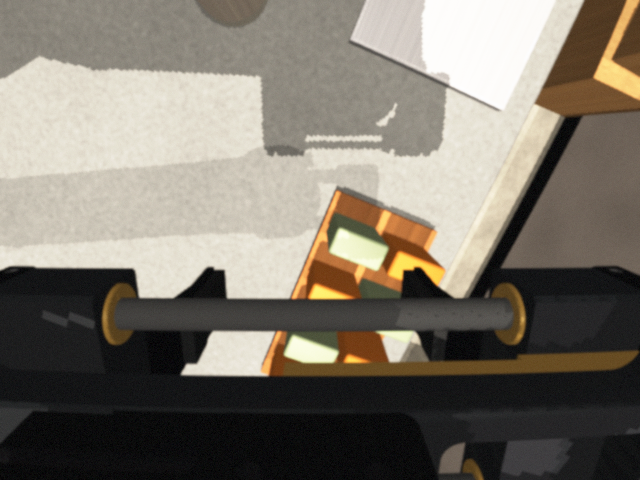

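The scene view shows the scale with black feet near (394,219), (438,268), (349,316) and (310,258). The cover is near (353,274) and the tab well near (380,262). The pack lies near (345,244), and the other covers are loose on the bench.

```bash
cat > m.py <<'E'
from h import *
guess={"scene":[(394,219),(438,268),(349,316),(310,258)],"side":[(378,287),(330,329),(265,274),(312,240)]}
for n,g in guess.items():
    f=np.load(n+"0.npz");c=(f["K"],f["D"],f["R"],f["t"]);im=f["p"]
    px=[]
    for x,y in g:
        w=im[y-9:y+10,x-9:x+10].max(2).astype(float);m=(w<60)
        k,l,st,ce=cv2.connectedComponentsWithStats(m.astype(np.uint8));i=1+np.argmax(st[1:,4]);px.append(ce[i]+[x-9,y-9]);print(n,st[i])
    P=ray(c,px,0.069);print(np.round(px,1).tolist(),np.round(P,4).tolist())
    print("dists",[round(float(np.linalg.norm(P[i]-P[(i+1)%4])),4) for i in range(4)],"center",P.mean(0))
    pc=cloud(c,f["d"]);x0,y0=(370,265) if n=="scene" else (322,288)
    x,y=np.array(px).mean(0).astype(int);print("z near", np.round(np.nanmedian(pc[y-60:y+60:10,x-60:x+60:10,2]),4))
    crop=im[y-75:y+75,x-90:x+90,::-1];cv2.imwrite(f"pics/{n}_crop.png",cv2.resize(crop,None,fx=4.4,fy=4,interpolation=cv2.INTER_CUBIC));print(x-90,y-75)
E
python3 m.py
```

```text
Traceback (most recent call last):
  File "m.py", line 8, in <module>
    k,l,st,ce=cv2.connectedComponentsWithStats(m.astype(np.uint8));i=1+np.argmax(st[1:,4]);px.append(ce[i]+[x-9,y-9]);print(n,st[i])
                                                                       ~~~~~~~~~^^^^^^^^^^
ValueError: attempt to get argmax of an empty sequence
```

```bash
sed -i 's/m=(w<60)/m=(w<0.5*(w.min()+np.median(w)))/' m.py; python3 m.py
```

```text
scene [ 5  5  9  9 61]
scene [ 4  5 10 10 77]
scene [ 4  4 11 11 89]
scene [ 4  6 10  9 76]
[[393.9, 218.8], [437.8, 268.6], [348.7, 316.2], [309.5, 259.0]] [[0.3762, 0.099, 0.069], [0.455, 0.2561, 0.069], [0.6724, 0.147, 0.069], [0.594, -0.0098, 0.069]]
dists [0.1758, 0.2433, 0.1753, 0.2435] center [0.52441362 0.12306666 0.069     ]
z near 0.0612
282 190
side [ 5  6  8  8 50]
side [ 5  5 10  9 66]
side [ 5  6  8  8 47]
side [ 5  5  8  7 40]
[[377.7, 287.1], [330.6, 329.3], [264.3, 274.3], [311.5, 239.2]] [[0.3711, 0.1012, 0.069], [0.4495, 0.2579, 0.069], [0.6666, 0.1487, 0.069], [0.5881, -0.008, 0.069]]
dists [0.1753, 0.243, 0.1753, 0.2429] center [0.51881169 0.12495257 0.069     ]
z near 0.0562
231 207
```

View pics/scene_crop.png

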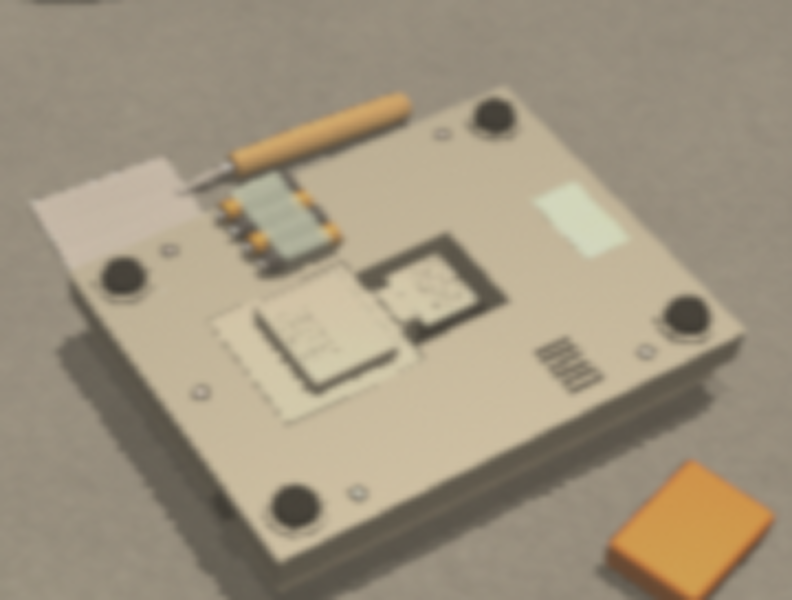

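View pics/side_crop.png

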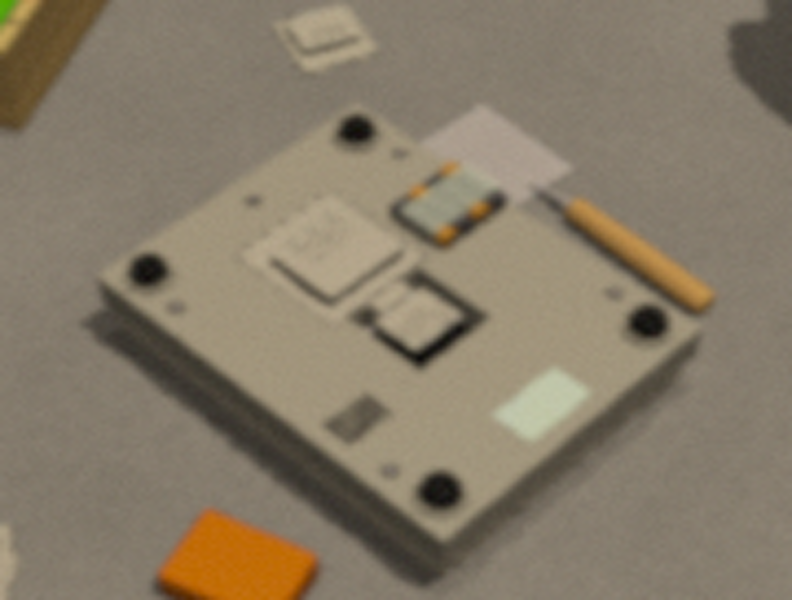

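```bash
python3 - <<'E'
from h import *
for n in ["scene","side"]:
    f=np.load(n+"0.npz");c=(f["K"],f["D"],f["R"],f["t"]);pc=cloud(c,f["d"]).reshape(-1,3)
    # bench plane and scale top plane in region
    for lo,hi,nm in [(-.02,.02,"bench"),(.05,.07,"top")]:
        m=(pc[:,0]>.3)&(pc[:,0]<.75)&(pc[:,1]>-.05)&(pc[:,1]<.35)&(pc[:,2]>lo)&(pc[:,2]<hi);q=pc[m];print(n,nm,m.sum(),np.median(q[:,2]),q[:,2].std(), q[:,:2].mean(0))
E
```

```text
scene bench 15195 5.808288580731067e-05 0.0035356579127029737 [0.58287491 0.18903034]
scene top 8572 0.06207483888954109 0.002427106989259089 [0.53338139 0.13217163]
side bench 12259 -0.0004839348255415371 0.004026412931007426 [0.50848551 0.21038544]
side top 6739 0.06119059536660575 0.002645612014417073 [0.51252681 0.13919815]
```

```bash
cat > g.py <<'E'
from h import *
from scipy.spatial.transform import Rotation as Ro
C=np.array([0.5205,0.1225]);TH=np.arctan2(-.109,.2176)
def w(x,y,z):
    c,s=np.cos(TH),np.sin(TH);return np.array([C[0]+c*x-s*y,C[1]+s*x+c*y,z])
def tool():
    s=arm.get_state();q=s["ee_rot"];return np.array(s["tool_pos"]),Ro.from_quat([q[1],q[2],q[3],q[0]]).as_matrix(),s
def inv(P):  # world->scale
    c,s=np.cos(TH),np.sin(TH);d=np.array(P)[...,:2]-C;return np.stack([c*d[...,0]+s*d[...,1],-s*d[...,0]+c*d[...,1]],-1)
E
python3 - <<'E'
from g import *
p,R,s=tool();print(np.round(p,4));print(np.round(R,3));print("TH",np.degrees(TH))
z=R[:,2];a=np.degrees(np.arctan2(z[1],z[0]));print("jaw az",a,"want",np.degrees(TH)+90)
f,= [0]
for g in [w(-24,0,.16),w(-24,0,.0615),w(84,0,.16)]: print(g, np.round(R.T@(g-p),4), np.hypot(*g[:2]))
E
```

```text
[ 0.2526 -0.6255  0.2217]
[[-0.927 -0.001  0.374]
 [-0.374  0.001 -0.927]
 [ 0.    -1.    -0.001]]
TH -26.607164936133398
jaw az -68.00787343596613 want 63.3928350638666
[-20.93785768  10.8714016    0.16      ] [ 15.3432   0.0907 -18.5956] 23.591974420191757
[-20.93785768  10.8714016    0.0615    ] [ 15.3432   0.1892 -18.5954] 23.591974420191757
[ 75.62475189 -37.49865559   0.16      ] [-5.60795e+01 -3.60000e-02  6.24154e+01] 84.41120938358578
```

```bash
sed -i 's/c\*x-s\*y,C\[1\]+s\*x+c\*y/(c*x-s*y)\/1e3,C[1]+(s*x+c*y)\/1e3/; s/-s\*d\[...,0\]+c\*d\[...,1\]\],-1)/-s*d[...,0]+c*d[...,1]],-1)*1e3/' g.py
python3 - <<'E'
from g import *
p,R,s=tool()
for g in [w(-40,0,.22),np.array([.45,-.3,.22])]: print(g, np.round(R.T@(g-p),4), np.hypot(*g[:2]))
E
```

```text
[0.48473607 0.14041484 0.22      ] [-0.5021  0.0026 -0.6232] 0.5046636347492295
[ 0.45 -0.3   0.22] [-0.3049  0.002  -0.2279] 0.5408326913195984
```

Call:
carry_out(
  rows=[
    {"dp": [-0.04,0,-0.03],"roll": -8,"grip": -1},
    {"dp": [-0.08,0,-0.06],"roll": -18,"grip": -1},
    {"dp": [-0.13,0,-0.09],"roll": -28,"grip": -1},
    {"dp": [-0.17,0,-0.13],"roll": -38,"grip": -1},
    {"dp": [-0.21,0,-0.16],"roll": -48,"grip": -1},
    {"dp": [-0.25,0,-0.2],"roll": -58,"grip": -1},
    {"dp": [-0.29,0,-0.24],"roll": -68,"grip": -1},
    {"dp": [-0.32,0,-0.28],"roll": -78,"grip": -1},
    {"dp": [-0.35,0,-0.33],"roll": -88,"grip": -1},
    {"dp": [-0.38,0,-0.38],"roll": -98,"grip": -1},
    {"dp": [-0.41,0,-0.43],"roll": -108,"grip": -1},
    {"dp": [-0.44,0,-0.48],"roll": -118,"grip": -1},
  ],
)

```text
t: 1.65
tool_pos: [0.481, -0.0144, 0.2227]
ee_rot: [-0.665, 0.665, -0.24, 0.24]
wrist_force: [0.5, 0.6, -1.6]
finger_gap: 0.006
```

```bash
python3 - <<'E'
from g import *
p,R,s=tool();print(s["t"],p,s["finger_gap"]);print(np.round(R,3))
z=R[:,2];print("jaw az",np.degrees(np.arctan2(z[1],z[0])))
g=w(-40,0,.22);print(np.round(R.T@(g-p),4))
E
```

```text
1.65 [ 0.48097244 -0.01444886  0.22265476] 0.006311318402799683
[[ 0.769  0.001  0.639]
 [-0.639 -0.001  0.769]
 [ 0.001 -1.    -0.   ]]
jaw az 50.29080243925348
[-0.096   0.0026  0.1215]
```

Call:
carry_out(
  rows=[
    {"dp": [-0.03,0,0.04],"roll": -6,"grip": -1},
    {"dp": [-0.065,0,0.08],"roll": -13,"grip": -1},
    {"dp": [-0.096,0,0.121],"roll": -13,"grip": -1},
    {"dp": [-0.096,0,0.121],"roll": -13,"grip": -1},
    {"dp": [-0.096,0,0.121],"roll": -13,"grip": -1},
  ],
)

```text
t: 2.28
tool_pos: [0.4852, 0.1377, 0.2222]
ee_rot: [-0.687, 0.688, -0.165, 0.165]
wrist_force: [-0.4, -1.2, 0.0]
finger_gap: 0.006
```

```bash
python3 - <<'E'
from g import *
p,R,s=tool();print(s["t"],p,inv(p),np.round(s["wrist_force"],2));print(np.round(R,3))
z=R[:,2];print("jaw az",np.degrees(np.arctan2(z[1],z[0])))
n="wrist";c=cam(n);im,d=eyes.get_image(n);cv2.imwrite(f"pics/{n}1.png",im[:,:,::-1]);np.savez(f"{n}1.npz",p=im,d=d,K=c[0],D=c[1],R=c[2],t=c[3]);print(-c[2].T@c[3])
E
```

```text
2.275 [0.48515877 0.13769882 0.22219564] [-38.40563714  -2.23907185] [-0.4  -1.24  0.  ]
[[ 0.891 -0.001  0.454]
 [-0.454 -0.001  0.891]
 [-0.    -1.    -0.001]]
jaw az 62.98755808145915
[0.42238186 0.16891675 0.38513375]
```

View pics/wrist1.png

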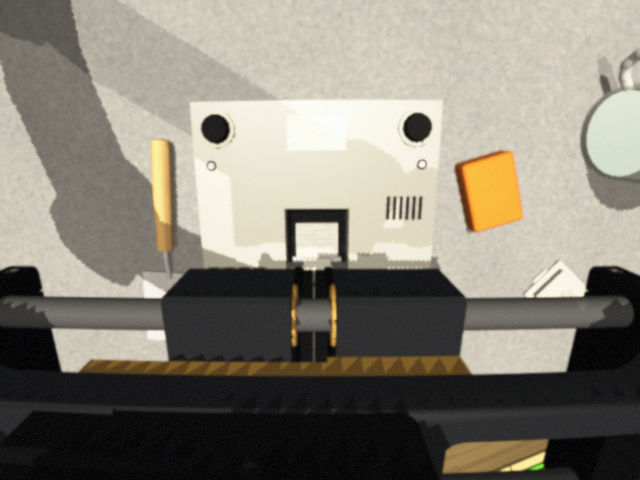

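The wrist view shows the scale's -x feet at about (215,129) and (417,128). The well spans columns 285–349 with its outer edge at row 209, and the tab pad is near (317,240).

```bash
python3 - <<'E'
from g import *
f=np.load("wrist1.npz");c=(f["K"],f["D"],f["R"],f["t"]);im=f["p"]
px=[]
for x,y in [(215,129),(417,128)]:
    m=im[y-24:y+25,x-24:x+25].max(2)<70
    k,l,st,ce=cv2.connectedComponentsWithStats(m.astype(np.uint8));i=1+np.argmax(st[1:,4]);px.append(ce[i]+[x-24,y-24]);print(st[i])
P=ray(c,px,.073);print(px,P,inv(P),np.linalg.norm(P[0]-P[1]))
pc=cloud(c,f["d"]);print("z",np.nanmedian(pc[170:200,230:370,2]),"bench",np.nanmedian(pc[20:80,150:400,2]))
# well edges
g=im[:,:,:].max(2)
print("row 225:",g[225,275:365:2]); print("col 292:",g[195:235:2,292])
E=ray(c,[(285.5,225),(349,225),(317,209)],.062);print(inv(E))
print("pad",np.nanmedian(pc[230:250,300:335].reshape(-1,3),0), inv(np.nanmedian(pc[230:250,300:335].reshape(-1,3),0)))
cv2.imwrite("pics/w1c.png",cv2.resize(im[195:275,255:380,::-1],None,fx=6,fy=6,interpolation=cv2.INTER_CUBIC))
E
```

```text
[ 11  10  27  28 574]
[ 11  10  27  27 567]
[array([215.23170732, 128.49825784]), array([416.83597884, 126.98059965])] [[0.3736997  0.09938677 0.073     ]
 [0.45081187 0.2533122  0.073     ]] [[-120.90214833  -86.41308076]
 [-120.8950147    85.74767495]] 0.1721607558559334
z 0.06278620672576733 bench 0.0008845061910704327
row 225: [229 229 228 229 225 134  43  18  24  36 147 236 236 234 233 234 235 234
 235 237 239 240 238 239 239 233 233 233 233 234 238 207  48  28  29  44
  96 205 228 227 228 226 227 226 227]
col 292: [232 232 230 232 231 230 220 107  30  30  35  34  31  29  32  30  30  29
  32  29]
[[-33.19963444 -29.43136596]
 [-32.75909016  30.22678667]
 [-48.22622729   0.23627487]]
pad [0.50351513 0.1310895  0.06264537] [-19.03313164   0.07282384]
```

View pics/w1c.png

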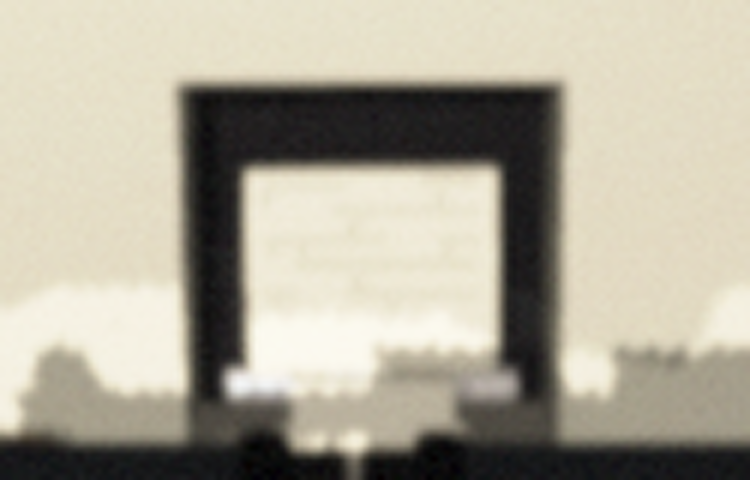

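```bash
sed -i 's/0.5205,0.1225/0.5193,0.1231/' g.py; python3 - <<'E'
from g import *
p,R,s=tool();print(s["t"],p,inv(p),s["qd"])
g=w(-25,0,.07);print(np.round(R.T@(g-p),4))
E
```

```text
2.325 [0.48533085 0.13690331 0.22217154] [-36.55385927  -2.87227971] [ 0.01520111 -0.00387777  0.00487242  0.00155277 -0.00310957 -0.00088014
 -0.00276751]
[0.0115 0.1522 0.0032]
```

Call:
carry_out(
  rows=[
    {"dp": [0.012,0.05,0.003],"roll": 0,"grip": -1},
    {"dp": [0.012,0.1,0.003],"roll": 0,"grip": -1},
    {"dp": [0.012,0.14,0.003],"roll": 0,"grip": -1},
    {"dp": [0.012,0.147,0.003],"roll": 0,"grip": -1},
    {"dp": [0.012,0.147,0.003],"roll": 0,"grip": -1},
    {"dp": [0.012,0.147,0.003],"roll": 0,"grip": -1},
  ],
)

```text
t: 3.08
tool_pos: [0.4987, 0.1357, 0.0773]
ee_rot: [0.688, -0.687, 0.164, -0.167]
wrist_force: [0.7, 1.2, 0.5]
finger_gap: 0.004
```

```bash
cat > look.py <<'E'
from g import *
import sys
tag=sys.argv[1]
p,R,s=tool();print(s["t"],np.round(p,4),inv(p),np.round(s["wrist_force"],2),s["finger_gap"])
z=R[:,2];print("jaw az",np.degrees(np.arctan2(z[1],z[0])), "want",np.degrees(TH)+90)
o=[]
for n,(x,y) in [("scene",(282,190)),("side",(231,207))]:
    im,d=eyes.get_image(n);np.savez(f"{n}_{tag}.npz",p=im,d=d);o.append(cv2.resize(im[y:y+150,x:x+180,::-1],(400,400*150//180),interpolation=cv2.INTER_CUBIC))
cv2.imwrite(f"pics/both_{tag}.png",np.hstack(o))
E
python3 look.py a
```

```text
3.075 [0.4987 0.1357 0.0773] [-24.00845912   2.04320758] [0.67 1.21 0.5 ] 0.004354588890935373
jaw az 62.940931202250525 want 63.3928350638666
```

View pics/both_a.png

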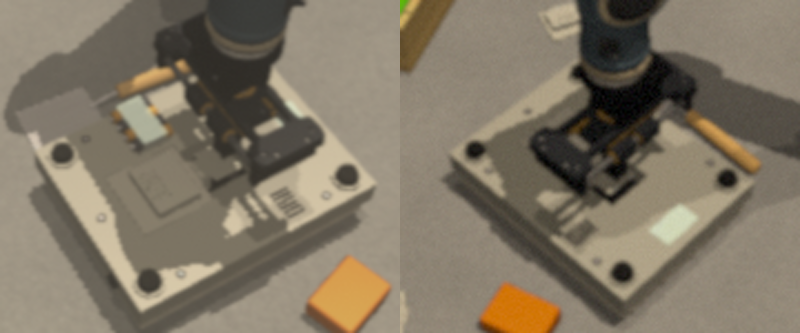

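Call:
carry_out(
  rows=[
    {"dp": [0,0.008,-0.001],"roll": 0,"grip": -1},
    {"dp": [0,0.013,-0.001],"roll": 0,"grip": -1},
    {"dp": [0,0.016,-0.001],"roll": 0,"grip": -1},
    {"dp": [0,0.018,-0.001],"roll": 0,"grip": -1},
    {"dp": [0,0.02,-0.001],"roll": 0,"grip": -1},
    {"dp": [0,0.022,-0.001],"roll": 0,"grip": -1},
    {"dp": [0,0.022,-0.001],"roll": 0,"grip": -1},
    {"dp": [0,0.022,-0.001],"roll": 0,"grip": -1},
  ],
)

```text
t: 4.18
tool_pos: [0.4925, 0.1367, 0.0542]
ee_rot: [-0.687, 0.689, -0.167, 0.162]
wrist_force: [-12.4, 2.3, 17.6]
finger_gap: 0.006
```

```bash
python3 look.py b
```

```text
4.175 [0.4925 0.1367 0.0542] [-30.03618026   0.18396467] [-12.35   2.34  17.57] 0.006265953547292557
jaw az 63.11466352855937 want 63.3928350638666
```

View pics/both_b.png

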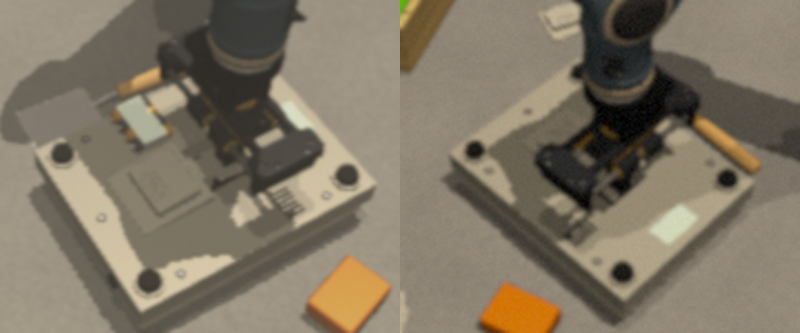

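```bash
cat > cov.py <<'E'
from g import *
import sys
for n in ["scene","side"]:
  for tag in sys.argv[1:]:
    c=cam(n);d=np.load(f"{n}{tag}.npz")["d"];pc=cloud(c,d).reshape(-1,3);s=inv(pc)
    o=[]
    for x in range(-90,100,10):
        m=(abs(s[:,0]-x)<5)&(abs(s[:,1])<22)&(pc[:,2]<.1);o.append((x,round(float(np.median(pc[m,2]))*1e3,1) if m.sum()>3 else None))
    print(n,tag,o)
E
python3 cov.py 0 _b
```

```text
scene 0 [(-90, 62.0), (-80, 61.8), (-70, 61.7), (-60, 62.3), (-50, 54.1), (-40, 33.8), (-30, 61.4), (-20, 61.6), (-10, 61.0), (0, 61.6), (10, 62.1), (20, 61.8), (30, 73.3), (40, 73.9), (50, 73.8), (60, 73.8), (70, 73.5), (80, 64.2), (90, 62.4)]
scene _b [(-90, 61.6), (-80, 62.0), (-70, 62.4), (-60, None), (-50, 58.7), (-40, 52.8), (-30, 53.0), (-20, 55.7), (-10, 57.2), (0, 59.3), (10, 68.2), (20, 69.5), (30, 79.8), (40, 79.4), (50, 78.1), (60, 77.6), (70, 76.6), (80, 65.5), (90, 63.3)]
side 0 [(-90, 61.2), (-80, 61.9), (-70, 61.3), (-60, 61.1), (-50, 60.4), (-40, None), (-30, 58.2), (-20, 59.3), (-10, 60.7), (0, 60.1), (10, 58.1), (20, 61.7), (30, 71.3), (40, 71.9), (50, 73.1), (60, 72.9), (70, 72.5), (80, 63.3), (90, 61.3)]
side _b [(-90, 61.0), (-80, 61.6), (-70, 61.3), (-60, 61.1), (-50, 61.0), (-40, 60.3), (-30, 52.0), (-20, 48.9), (-10, 57.7), (0, None), (10, 66.4), (20, 69.7), (30, 78.8), (40, None), (50, 78.1), (60, 76.0), (70, 75.9), (80, 71.9), (90, 62.2)]
```

The cover's lip end is up about 8 mm in both views, so the snap tab has released. Next I lift clear and move behind the hump.

Call:
carry_out(
  rows=[
    {"dp": [0,-0.015,0],"roll": 0,"grip": -1},
    {"dp": [0,-0.04,0],"roll": 0,"grip": -1},
    {"dp": [0,-0.075,0],"roll": 0,"grip": -0.31},
    {"dp": [0.03,-0.075,0],"roll": 0,"grip": -0.31},
    {"dp": [0.07,-0.075,0],"roll": 0,"grip": -0.31},
    {"dp": [0.11,-0.075,0],"roll": 0,"grip": -0.31},
    {"dp": [0.115,-0.075,0],"roll": 0,"grip": -0.31},
    {"dp": [0.115,-0.075,0],"roll": 0,"grip": -0.31},
    {"dp": [0.115,-0.075,0],"roll": 0,"grip": -0.31},
  ],
)

```text
t: 5.4
tool_pos: [0.5983, 0.0834, 0.1286]
ee_rot: [-0.688, 0.688, -0.165, 0.164]
wrist_force: [0.6, -0.2, -0.3]
finger_gap: 0.343
```

```bash
python3 look.py c; python3 cov.py _c; python3 - <<'E'
from g import *
p,R,s=tool()
for g in [w(93,0,.07)]: print(np.round(R.T@(g-p),4))
n="wrist";im,d=eyes.get_image(n);cv2.imwrite("pics/wrist2.png",im[:,:,::-1])
E
```

```text
5.4 [0.5983 0.0834 0.1286] [ 8.84149940e+01 -8.62449167e-02] [ 0.62 -0.19 -0.34] 0.34340970777041024
jaw az 63.095915776266985 want 63.3928350638666
scene _c [(-90, 61.5), (-80, 61.6), (-70, 62.3), (-60, 62.1), (-50, 53.9), (-40, 33.2), (-30, 60.4), (-20, 59.4), (-10, 33.7), (0, 46.3), (10, None), (20, None), (30, None), (40, None), (50, None), (60, None), (70, 75.6), (80, 64.2), (90, 62.9)]
side _c [(-90, 61.7), (-80, 61.1), (-70, 60.5), (-60, 61.4), (-50, 60.6), (-40, 61.5), (-30, 58.2), (-20, 59.7), (-10, 60.6), (0, 60.6), (10, 60.7), (20, 68.7), (30, 77.5), (40, 78.6), (50, 76.9), (60, 76.5), (70, 75.6), (80, 73.7), (90, 62.2)]
[0.0043 0.0587 0.0001]
```

View pics/both_c.png

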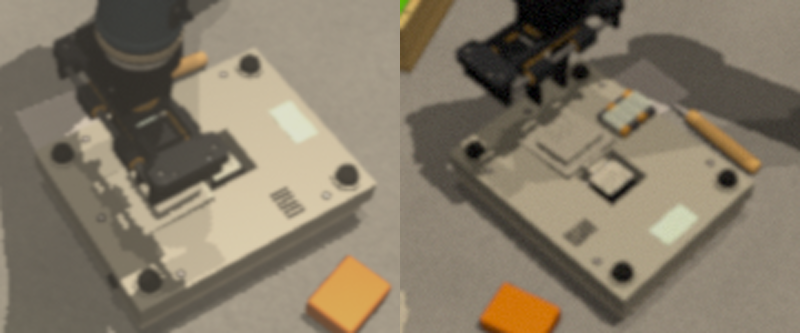

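View pics/wrist2.png

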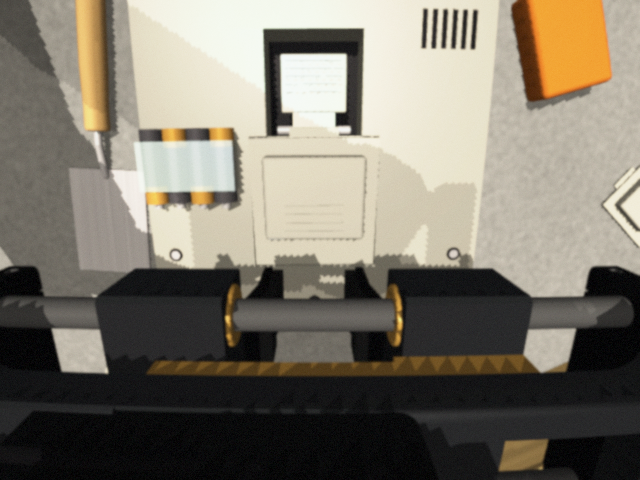

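The wrist view shows the raised cover's hump at columns 264–366, rows 155–240. The well and tab are above it at (313,85), and the cell pack is clear on the left, ending at column 238.

Call:
carry_out(
  rows=[
    {"dp": [0.005,0.03,0],"roll": 0,"grip": -0.31},
    {"dp": [0.005,0.05,0],"roll": 0,"grip": -0.31},
    {"dp": [0.005,0.058,0],"roll": 0,"grip": -0.31},
    {"dp": [0.005,0.058,0],"roll": 0,"grip": -0.31},
    {"dp": [0.005,0.058,0],"roll": 0,"grip": -0.31},
  ],
)

```text
t: 6.18
tool_pos: [0.6043, 0.0806, 0.0714]
ee_rot: [0.688, -0.687, 0.165, -0.166]
wrist_force: [-0.0, 0.1, 0.8]
finger_gap: 0.347
```

```bash
python3 look.py d; python3 cov.py _d
```

```text
6.175 [0.6043 0.0806 0.0714] [9.50773415e+01 6.15546553e-02] [-0.    0.13  0.8 ] 0.34682470288220996
jaw az 63.00302092914132 want 63.3928350638666
scene _d [(-90, 62.2), (-80, 62.2), (-70, 61.7), (-60, 61.7), (-50, 52.8), (-40, 32.4), (-30, 61.3), (-20, 61.2), (-10, 61.2), (0, 62.2), (10, 67.5), (20, 69.9), (30, None), (40, None), (50, None), (60, None), (70, None), (80, None), (90, None)]
side _d [(-90, 61.2), (-80, 61.3), (-70, 61.5), (-60, 60.5), (-50, 60.4), (-40, None), (-30, 58.9), (-20, 58.5), (-10, 60.9), (0, 60.3), (10, 61.9), (20, 68.1), (30, 77.1), (40, 78.7), (50, 77.0), (60, 76.3), (70, 75.7), (80, 78.7), (90, 63.5)]
```

View pics/both_d.png

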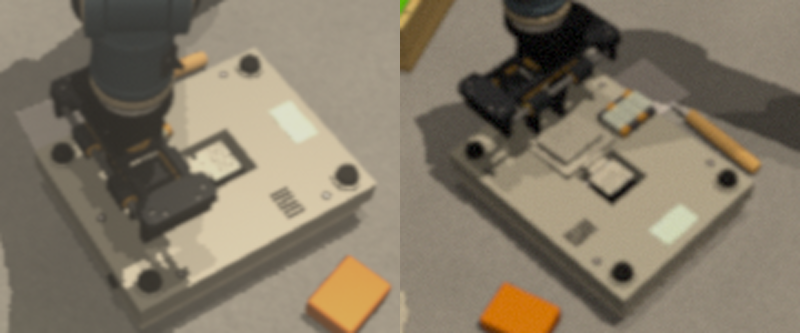

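Call:
carry_out(
  rows=[
    {"dp": [-0.004,0.001,0],"roll": 0,"grip": -0.31},
    {"dp": [-0.008,0.001,0],"roll": 0,"grip": -0.31},
    {"dp": [-0.012,0.001,0],"roll": 0,"grip": -0.31},
    {"dp": [-0.016,0.001,0],"roll": 0,"grip": -0.31},
    {"dp": [-0.02,0.001,0],"roll": 0,"grip": -0.31},
    {"dp": [-0.025,0.001,0],"roll": 0,"grip": -0.31},
    {"dp": [-0.03,0.001,0],"roll": 0,"grip": -0.31},
    {"dp": [-0.03,0.001,0],"roll": 0,"grip": -0.31},
  ],
)

```text
t: 7.28
tool_pos: [0.5765, 0.0941, 0.0695]
ee_rot: [-0.688, 0.688, -0.165, 0.165]
wrist_force: [-0.5, -0.5, 0.1]
finger_gap: 0.346
```

```bash
python3 look.py e; python3 cov.py _e
```

```text
7.275 [0.5765 0.0941 0.0695] [64.10534923 -0.2808674 ] [-0.48 -0.47  0.12] 0.34603709417975786
jaw az 63.02855683011244 want 63.3928350638666
scene _e [(-90, 62.0), (-80, 62.0), (-70, 62.3), (-60, 61.6), (-50, 55.4), (-40, None), (-30, 62.0), (-20, 62.1), (-10, 75.1), (0, None), (10, None), (20, None), (30, None), (40, None), (50, None), (60, None), (70, 57.3), (80, 53.4), (90, 57.4)]
side _e [(-90, 61.2), (-80, 61.4), (-70, 60.9), (-60, 61.1), (-50, 61.1), (-40, None), (-30, 58.5), (-20, 60.0), (-10, 71.7), (0, 78.0), (10, 81.8), (20, 80.4), (30, 79.2), (40, 77.3), (50, 78.6), (60, 64.1), (70, 60.5), (80, 53.0), (90, 52.2)]
```

View pics/both_e.png

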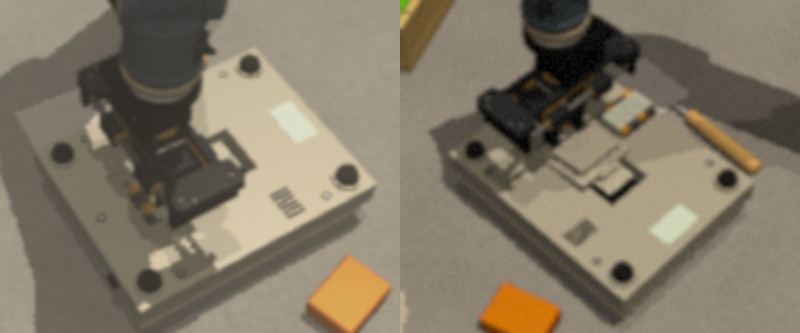

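The cover is sliding evenly with a small force, and cells show at the trailing side. I continue the push.

Call:
carry_out(
  rows=[
    {"dp": [-0.005,0,0],"roll": 0,"grip": -0.31},
    {"dp": [-0.01,0,0],"roll": 0,"grip": -0.31},
    {"dp": [-0.016,0,0],"roll": 0,"grip": -0.31},
    {"dp": [-0.022,0,0],"roll": 0,"grip": -0.31},
    {"dp": [-0.028,0,0],"roll": 0,"grip": -0.31},
    {"dp": [-0.034,0,0],"roll": 0,"grip": -0.31},
    {"dp": [-0.04,0,0],"roll": 0,"grip": -0.31},
    {"dp": [-0.045,0,0],"roll": 0,"grip": -0.31},
    {"dp": [-0.05,0,0],"roll": 0,"grip": -0.31},
    {"dp": [-0.05,0,0],"roll": 0,"grip": -0.31},
  ],
)

```text
t: 8.62
tool_pos: [0.5318, 0.1169, 0.0695]
ee_rot: [-0.688, 0.688, -0.165, 0.165]
wrist_force: [-1.0, 0.8, 0.7]
finger_gap: 0.348
```

```bash
python3 look.py f; python3 cov.py _f
```

```text
8.625 [0.5318 0.1169 0.0695] [13.95427035  0.05052697] [-1.03  0.81  0.67] 0.3476757553047157
jaw az 63.0247800480804 want 63.3928350638666
scene _f [(-90, 62.4), (-80, 62.5), (-70, None), (-60, None), (-50, None), (-40, None), (-30, None), (-20, None), (-10, None), (0, None), (10, None), (20, 69.2), (30, 56.0), (40, 54.4), (50, 54.6), (60, 54.4), (70, 54.1), (80, 53.0), (90, 57.3)]
side _f [(-90, 61.1), (-80, 61.5), (-70, 61.3), (-60, 64.4), (-50, 73.8), (-40, 78.0), (-30, 78.1), (-20, 78.1), (-10, 78.6), (0, 81.3), (10, 69.2), (20, 67.5), (30, None), (40, None), (50, None), (60, None), (70, None), (80, None), (90, None)]
```

View pics/both_f.png

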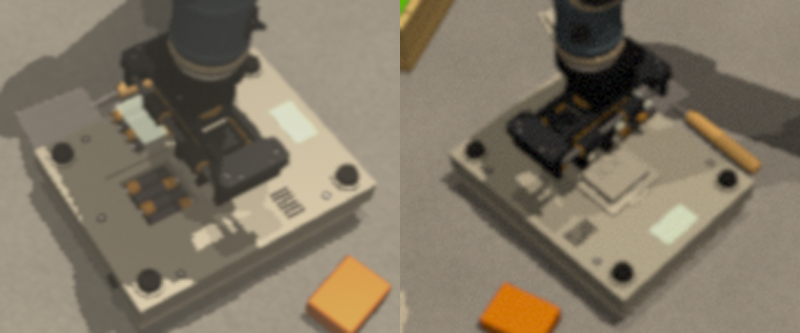

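The cover now lies flat on the underside, with its hump top at 78 mm. The bay is mostly open, and about 32 mm remain.

Call:
carry_out(
  rows=[
    {"dp": [-0.005,0,0],"roll": 0,"grip": -0.31},
    {"dp": [-0.01,0,0],"roll": 0,"grip": -0.31},
    {"dp": [-0.015,0,0],"roll": 0,"grip": -0.31},
    {"dp": [-0.02,0,0],"roll": 0,"grip": -0.31},
    {"dp": [-0.025,0,0],"roll": 0,"grip": -0.31},
    {"dp": [-0.03,0,0],"roll": 0,"grip": -0.31},
    {"dp": [-0.033,0,0],"roll": 0,"grip": -0.31},
    {"dp": [-0.033,0,0],"roll": 0,"grip": -0.31},
    {"dp": [-0.027,0,0],"roll": 0,"grip": -0.31},
    {"dp": [-0.025,-0.04,0],"roll": 0,"grip": -0.31},
    {"dp": [0.02,-0.09,0],"roll": 0,"grip": -0.31},
    {"dp": [0.06,-0.12,0],"roll": 0,"grip": -0.31},
  ],
)

```text
t: 10.22
tool_pos: [0.5877, 0.0888, 0.192]
ee_rot: [0.688, -0.687, 0.164, -0.166]
wrist_force: [0.4, 0.1, -0.0]
finger_gap: 0.345
```

Call:
carry_out(
  rows=[
    {"dp": [0.05,-0.03,0],"roll": 0,"grip": -0.31},
    {"dp": [0.08,-0.06,-0.05],"roll": 0,"grip": -0.31},
    {"dp": [0.08,-0.06,-0.1],"roll": 0,"grip": -0.31},
    {"dp": [0.08,-0.06,-0.15],"roll": 0,"grip": -0.31},
    {"dp": [0.08,-0.06,-0.2],"roll": 0,"grip": -0.31},
    {"dp": [0.08,-0.06,-0.2],"roll": 0,"grip": -0.31},
    {"dp": [0.08,-0.06,-0.2],"roll": 0,"grip": -0.31},
  ],
)

```text
t: 11.1
tool_pos: [0.5668, -0.1251, 0.2497]
ee_rot: [0.688, -0.687, 0.165, -0.165]
wrist_force: [0.2, 1.3, 0.1]
finger_gap: 0.346
```

```bash
python3 look.py g; python3 cov.py _g
```

```text
11.1 [ 0.5668 -0.1251  0.2497] [ 153.61506737 -200.63487267] [0.18 1.3  0.1 ] 0.3461927484095924
jaw az 62.97180430849748 want 63.3928350638666
scene _g [(-90, 66.0), (-80, 76.9), (-70, 77.7), (-60, 77.3), (-50, 78.1), (-40, 78.0), (-30, 70.7), (-20, 66.4), (-10, 64.5), (0, 61.5), (10, 61.6), (20, 64.1), (30, 56.2), (40, 54.8), (50, 54.5), (60, 54.9), (70, 54.4), (80, 52.8), (90, 57.5)]
side _g [(-90, 65.1), (-80, 74.9), (-70, 76.6), (-60, 77.2), (-50, 77.1), (-40, 76.5), (-30, 75.3), (-20, 64.9), (-10, 64.0), (0, 61.0), (10, 57.8), (20, 63.3), (30, 52.9), (40, 53.2), (50, 53.8), (60, 53.7), (70, 53.1), (80, 53.7), (90, 55.1)]
```

View pics/both_g.png

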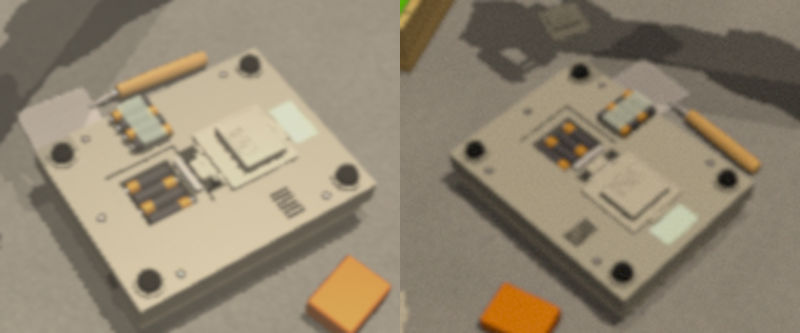

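```bash
python3 - <<'E'
from g import *
for n in ["scene","side"]:
    c=cam(n);o=[]
    for tag in ["0","_g"]:
        f=np.load(n+tag+".npz");im=f["p"].astype(int);pc=cloud(c,f["d"]);s=inv(pc)
        z=pc[:,:,2]
        def box(x0,x1,y0,y1,h):
            m=(s[...,0]>x0)&(s[...,0]<x1)&(s[...,1]>y0)&(s[...,1]<y1)&(z>h)&(z<.1);return m.sum(),np.round(s[m].mean(0),1)
        o.append((tag,"pack",box(0,115,-105,-44,.070)))
        m=(s[...,0]>-160)&(s[...,0]<40)&(s[...,1]>115)&(s[...,1]<230)&(z>.018)&(z<.05);o.append(("soap",m.sum(),np.round(s[m].mean(0),1)))
        if tag=="_g":
            m=(abs(s[...,1])<36)&(z>.0640)&(s[...,0]<20)&(s[...,0]>-120)&(z<.09);q=s[m];o.append(("cover x range",np.percentile(q[:,0],[1,99])))
            m=(z>.074)&(s[...,0]<20)&(s[...,0]>-120)&(abs(s[...,1])<50)&(z<.09);r=cv2.minAreaRect(s[m].astype(np.float32));o.append(("hump",r,"expect 52x62"))
    print(n,*o,sep="\n  ")
E
```

```text
scene
  ('0', 'pack', (np.int64(409), array([ 34.6, -73.8])))
  ('soap', np.int64(769), array([-51.4, 186.9]))
  ('_g', 'pack', (np.int64(411), array([ 34.6, -73.6])))
  ('soap', np.int64(769), array([-51.3, 186.7]))
  ('cover x range', array([-114.03324133,   13.5998923 ]))
  ('hump', ((-29.321523666381836, -1.7770271301269531), (71.33599853515625, 116.67338562011719), 76.82410430908203), 'expect 52x62')
side
  ('0', 'pack', (np.int64(297), array([ 29.6, -75. ])))
  ('soap', np.int64(627), array([-59.7, 185.5]))
  ('_g', 'pack', (np.int64(288), array([ 31.1, -75.3])))
  ('soap', np.int64(637), array([-60. , 185.7]))
  ('cover x range', array([-106.75738823,   18.10604067]))
  ('hump', ((-30.688112258911133, -3.944793701171875), (68.13093566894531, 117.92859649658203), 78.02493286132812), 'expect 52x62')
```

Depth outliers spoil the cover range, so I check the trailing edge in an image with the seat outline overlaid.

```bash
python3 - <<'E'
from g import *
o=[]
for n,(x,y) in [("scene",(330,210)),("side",(270,230))]:
    im=np.load(n+"_g.npz")["p"];c=cam(n);S=4
    a=cv2.resize(im[y:y+100,x:x+100,::-1],None,fx=S,fy=S,interpolation=cv2.INTER_CUBIC).copy()
    for q,col in [([(12,-41,.062),(98,-41,.062),(98,41,.062),(12,41,.062)],(0,0,255)),([(-2,-40,.062),(-2,40,.062),(-91,40,.062),(-91,-40,.062)],(0,255,0))]:
        P=proj(c,[w(*v) for v in q]);cv2.polylines(a,[((P-[x,y]+.5)*S).astype(int)],True,col,1)
    o.append(a)
cv2.imwrite("pics/chk.png",np.hstack(o))
E
```

```text
(no output)
```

View pics/chk.png

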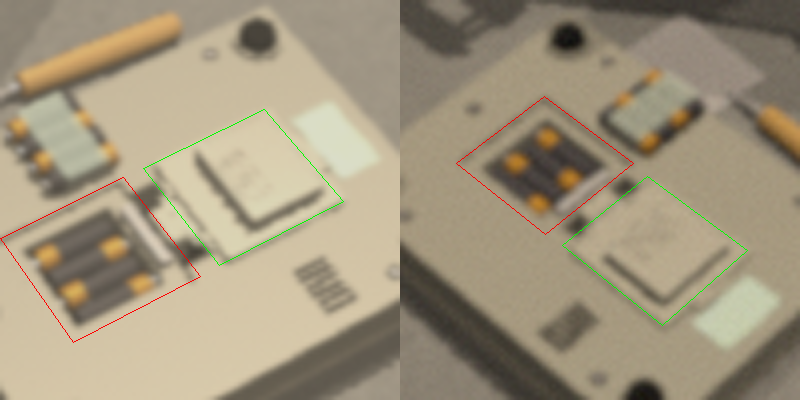

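The cover's outline matches the predicted one (green) in both views. It is entirely off the seat (red) with about 12 mm to spare, and the well and hook show between them. I'm handing the job in.

```bash
python3 -c "
from bench import arm
print(arm.sign_off())"
```

```text
the job is handed in; nothing more can be done
None
```

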